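# Clamp the bottle opener in its block

## Robot

A 7-joint arm with a two-finger parallel gripper is mounted at the origin on the work surface. World frame = base frame: x ahead of the robot, y to its left, z up, the work surface at z = 0. Lengths are in m, angles in rad, forces in N, time in s.
With the tool pointing down it reaches from about 0.4 to 0.875 m from the base axis. Payload 19.3 kg.
Tool frame: the origin (TCP) lies at the very end of the fingers, on their centre line; the grasp point (between the pads) lies 19 mm behind it; z points along the fingers, y is the line along which they close (so a half turn about z gives the same grasp; the last joint's range is limited). The gripper opens to 85 mm and grips with 20 to 120 N. Pads are 22 mm wide; open, the fingers measure 114 mm over their backs; the gripper's body (76 mm by 85 mm) begins 54 mm behind the grasp point. The pads swing forward as they close: fully open they stand 13 mm farther back than shut.
Start: joints at [1.048, 0.521, -0.036, 1.599, 0.021, 1.021, -0.113], TCP at [0.273, -0.562, 0.231] pointing down, gripper open.
Joint ranges: [-2.91, 2.91], [-0.3, 2.13], [-1.5, 1.42], [0.17, 2.43], [-1.26, 4.41], [0.16, 1.93], [-2.52, 2.52]. Speed limits (rad/s): [1.89, 1.89, 2.39, 2.39, 3.01, 3.01, 3.01].

## Interface

Orientations are given as [roll, pitch, yaw] about the fixed x, y, z axes, in that order (R = Rz(yaw) Ry(pitch) Rx(roll)).
In Python, from workcell import monitor, optics, workorder gives the robot as it stands.
- The arm moves only by the tool apply_moves, never from a script. Its arguments are lists of equal length, an entry for each row: "linear": the shift along the tool's x, y, z each as a share of 0.1 m, from -1 to 1, a list of three; "delta_rot": the turn, a rotation vector about the tool's x, y, z each as a share of 120 degrees, from -1 to 1, a list of three. A call has exactly 5 rows; each row is the pose to reach, as a shift and turn from the pose commanded when the call began, along the tool's axes at that moment; what a row does not reach only later rows make up. A row lasts 1/12 s, in which the tool goes at most 41.7 mm and 7.16 degrees, less where a joint would pass 70% of its speed; a pose out of reach is approached as far as the arm can. A call with a number of a shift or a turn outside -1 to 1 is refused whole. A call with a gripper value outside its range is refused whole. "gripper" is the opening, from -1 (shut) to 1 (fully open), set as the call begins (left out, the last holds). The fingers move at their own pace and stop on an object; "force" is the grip in N (left out, the last holds). Time passes only in rows, so rows that repeat a pose let the fingers close, or fill a call up. It gives the time, the measured TCP pose, the force, the opening and the grip force at its end, in the units of the state.
- monitor.observe(): the state, without advancing time (a new reading comes with each control period).
- optics.grab_frame(name): name is "scene" or "top" or "wrist"; returns (picture, depth): 400x640x3 uint8, red, green, blue; 400x640 float32, m along the optical axis (not along the pixel's ray), 0 where there is no reading.
- optics.camera_info(name): a dict with "fx", "fy", "cx", "cy" (pixels), "rvec" (rotation vector, rad) and "tvec" (3), from world to camera coordinates, as OpenCV has them; the wrist camera has in their place "T_tool_cam" (4x4, takes a point from camera to tool coordinates, whose origin is the TCP and whose axes are the flange's). Camera axes: x right, y down, z forward; pixel columns grow to the right and rows downward; lengths in m; the calibration is good to about 2 mm. A picture is of the moment at which its call begins: read the wrist's pose just before it. camera_info takes no time and is no camera call.
- workorder.job_done(): hands the job in; it is judged then, once.
The state is a dict: "clock": time; "qpos": joint angles; "qd": joint speeds; "joint_efforts": joint torques, N m; "position": TCP position; "tool_rot": TCP orientation; "force": force on the tool from outside, world axes, zero at the start; "moment": the same for the moment, N m; "grip_width": finger opening in m; "finger_force": force on a finger pad.
Only numpy, scipy, OpenCV 4.12 (cv2) and the standard library are available. Lean on these libraries where they do the work, as an engineer would, in place of code of your own. Each camera call takes 0.05 s, during which the arm holds its last target. There are 200 camera calls.

## Task

Lift the flat steel bottle opener up and off its hook and stand it, foot down, fully home in the slot of the plywood clamp block. Then push the block's captive screw knob right down and, holding it down, turn it clockwise to its stop, so that it stays down with its steel tongue over the opener's foot. Leave the key hanging and everything else where it is.

Things in the scene. Friction and masses are not known exactly. Their poses are not given: they have to be found in the camera images.
- opener: flat steel bottle opener, 6 mm thick (its x), 92 mm tall (z), hanging upright on one of two hooks. Origin: centre of its lower edge. Foot 44 mm wide (y), 28 mm high; waist 18 mm wide to z = 47; ring head 38 mm wide, z = 47 to 92, its opening 22 mm wide, z = 55 to 84, holds the hook. About 110 g. Grasp it from above by the head's two side edges (38 mm)
- rack: fixed key rack: plywood foot 100 x 240 x 18 mm (origin: centre of its underside), two 10 mm posts at x = +30, y = -70 and +70 mm. From each, 180 mm up, a hook of 6 mm wire runs to the rack's -x; its end (x = -34 to -43 mm) turns up 9 mm above the wire's top. Things hang near x = -18 mm; raise them 12 to 20 mm, then move to the rack's -x
- hung_key: iron key with a rectangular bow (34 mm wide), 107 mm long, hanging on the other hook; stays there. Origin: its lower tip
- clamp: fixed plywood clamp block 130 x 130 x 36 mm (origin: centre of its underside). In its top at x = +32, y = -10 mm is the slot for the opener's foot; the captive knob stands at x = -28, y = +7 mm
- slot (a point): centre of the slot's floor, 30 mm below the block's top and 6 mm above the table; axes as the block's. The slot is 11 mm wide (x) and 48 mm long (y), chamfered 2.5 mm; a seated opener has its origin here, either way round, its foot's shoulders 2 mm below the block's top
- knob_grip (a point): on the knob's vertical axis, 40 mm above the block's top while up. A black wing 34 mm long (point's x), 12 mm thick (y), from 15 mm below to 10 mm above this point, stands on a black disc 38 mm across. Below, 10 mm above the block while up, a steel tongue 10 mm wide reaches 66 mm along the point's +x; locked, it points to the block's +x over a shoulder of the opener's foot
- knob_push (a joint): how far the knob is pushed down, m: 0 up, 0.007 fully down, against a spring of 2 to 7 N; when turned home it is held down by about 0.006 after release
- knob_turn (a joint): how far the knob is turned clockwise seen from above, rad: about 0 to 0.1 at the start, stop at 1.3. It is blocked beyond about 0.2 unless the knob is pushed down
- mint_tin: flat metal tin 52 x 64 x 21 mm, origin under its centre; stays
- torch: yellow torch lying along its x, 145 mm long, 37 mm high; stays
- coasters: stack of round cork coasters, 94 mm across, 25 mm high; stays
- padlock: brass padlock lying flat, 85 x 44 x 20 mm; stays
- key_fob: flat wooden key fob 70 x 45 x 10 mm; stays
Not all that is in view belongs to the job. Leave any purple or red look-alike of the opener alone.

How it is judged:
On the way, in this order (a step that is already met when the one before it is completed fails the run):
1. the opener is lifted off its hook and carried clear of the rack (distance of opener from where it was at the start of the episode above 0.06 m and height (world z) of opener above 0.05 m and contact force between opener and rack below 0.05 N), for 0.1 s.
2. the opener stands fully home in the slot and is let go (horizontal distance between opener and slot below 0.007 m and z of opener in the frame of slot below 0.005 m and angle between opener's own z axis and vertical below 0.25 rad and contact force between the fingers and opener below 0.05 N), for 0.2 s.
3. the knob is pushed down before it is turned (value of joint knob_push above 0.005 m and value of joint knob_turn below 0.4 rad), for 0.05 s.
At the end, for the whole second after the job is handed in: The opener stands in the slot at rest and released: origin within 7 mm sideways of the slot's centre and less than 5 mm above its floor, leaning less than 0.25 rad. The knob, let go, is turned beyond 1.17 rad (stop at 1.3) and stays pushed down by more than 4 mm (all of step 2 and linear speed of opener below 0.02 m/s and value of joint knob_turn above 1.17 rad and value of joint knob_push above 0.004 m); the robot touches nothing.
It fails at once if the hanging key is displaced by more than 50 mm or falls (distance of hung_key from where it was at the start of the episode above 0.05 m).
It fails at once if a bystander on the table is pushed more than 30 mm (distance of any of mint_tin, torch, coasters, padlock, key_fob from where it was at the start of the episode above 0.03 m).
It also fails if it takes over 62 s, if anything falls off the work surface, if the arm or the gripper's body presses on something with over 40 N, if the wrist force passes 120 N, or if a joint passes its speed limit or range.

## Working session

There is one attempt and no reset: what is moved stays moved. The work goes in short steps, Python scripts to look and compute and a tool call to move; the robot and the scene stay as the last step left them, time stands still between calls to the robot, and variables do not carry over. Pictures are saved under pics/ and viewed, at most 10 in all, crops included, and the job is handed in when it is done.

Besides the shell and the picture viewer there is one more tool, called as name(argument=value, ...) on one line, values as JSON. apply_moves: Moves the arm, as the interface text tells. Its arguments: {"type":"object","properties":{"linear":{"type":"array"},"delta_rot":{"type":"array"},"gripper":{"type":"number"},"force":{"type":"number"}},"required":["linear","delta_rot"]}

```bash
mkdir -p pics; cat > h.py <<'E'
import numpy as np, cv2
from workcell import monitor, optics, workorder
from scipy.spatial.transform import Rotation as R
def grab(n):
    s=monitor.observe(); p,d=optics.grab_frame(n); i=optics.camera_info(n)
    if n=="wrist":
        T=np.eye(4);T[:3,:3]=R.from_euler('xyz',s['tool_rot']).as_matrix();T[:3,3]=s['position'];T=T@np.array(i['T_tool_cam'])
    else:
        W=np.eye(4);W[:3,:3]=R.from_rotvec(i['rvec']).as_matrix();W[:3,3]=i['tvec'];T=np.linalg.inv(W)
    v,u=np.mgrid[:400,:640]; P=np.stack([(u-i['cx'])/i['fx']*d,(v-i['cy'])/i['fy']*d,d],-1)@T[:3,:3].T+T[:3,3]
    P[d==0]=np.nan
    return p,d,P
def save(n,p): cv2.imwrite('pics/'+n,p[...,::-1])
E
python3 - <<'E'
from h import *
for n in("scene","top"):
    p,d,P=grab(n); np.savez(n,p=p,P=P); save(n+'0.png',p)
    i=optics.camera_info(n);print(i)
s=monitor.observe();print(s)
E
```

```text
{'fx': 365.33995126681936, 'fy': 365.33995126681936, 'cx': 316.109196319292, 'cy': 197.29011447721774, 'rvec': array([ 2.11620782,  1.17563202, -0.47913762]), 'tvec': array([-0.30329693, -0.26181597,  1.33969667])}
{'fx': 459.57599416268476, 'fy': 459.57599416268476, 'cx': 322.8809990528488, 'cy': 198.30457258364652, 'rvec': array([ 2.13864364, -2.13099866,  0.16303444]), 'tvec': array([0.03865895, 0.55994498, 1.34018385])}
{'clock': 0.1, 'qpos': array([ 1.047806  ,  0.52191966, -0.03637763,  1.59991638,  0.0211864 ,
        1.02110939, -0.11281239]), 'qd': array([-0.00025247, -0.00306811, -0.00125411, -0.00186171, -0.00187479,
        0.00076065,  0.00152242]), 'joint_efforts': array([ 5.94266152e-03, -9.28482771e+01,  1.98531076e+00, -3.70529330e+01,
        1.82189432e-02,  5.39068918e-03, -3.23367658e-05]), 'position': array([ 0.2732977 , -0.56176046,  0.23081677]), 'tool_rot': array([-3.14062409e+00,  3.06684727e-05,  4.52802762e-01]), 'force': array([0.19122049, 0.53269777, 0.77493545]), 'moment': array([ 0.01335198, -0.00596675, -0.04832565]), 'finger_force': 0.0, 'grip_width': 0.0857728628406059}
```

View pics/scene0.png

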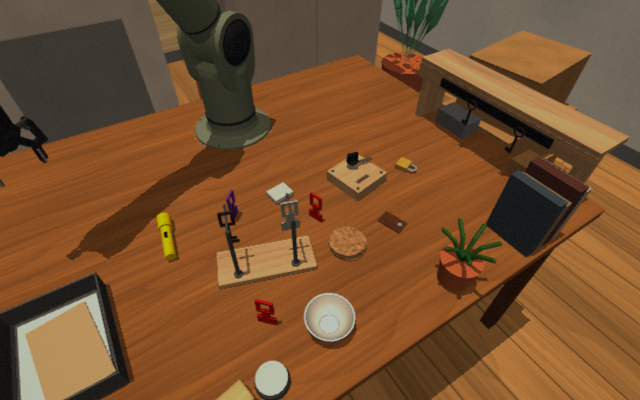

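View pics/top0.png

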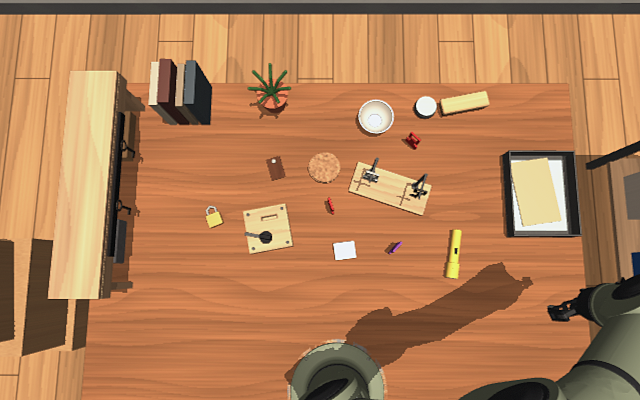

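The scene view shows the grey steel opener hanging at scene (290,212). The black key is on the other hook at (228,228). Look-alikes are purple at (231,205) and red at (316,207) and (265,312). The grey one on a hook is the one meant. I'll confirm it in an enlarged crop.

```bash
python3 - <<'E'
from h import *
s=np.load('scene.npz');t=np.load('top.npz')
a=cv2.resize(s['p'][185:285,205:325],(480,400),interpolation=cv2.INTER_CUBIC)
b=cv2.resize(t['p'][155:220,340:440],(480,312),interpolation=cv2.INTER_CUBIC)
c=cv2.resize(t['p'][195:260,235:300],(312,312),interpolation=cv2.INTER_CUBIC)
out=np.zeros((600,800,3),np.uint8)
out[:280,:480]=a[:280]; out[288:600,:480]=b; out[288:600,484:796]=c
save('c1.png',out)
P=t['P'];p=t['p'].astype(int)
# plane masks
z=P[...,2]
def roi(m,u0,u1,v0,v1):
    k=np.zeros_like(m);k[v0:v1,u0:u1]=1;return m&k
m=roi((abs(z-.036)<.006),235,300,195,260); q=P[m][:,:2]; print('clamp',m.sum(),np.nanmedian(P[m][:,2]),cv2.minAreaRect(q.astype(np.float32)*1000))
m=roi((abs(z-.018)<.005),330,445,150,225); q=P[m][:,:2]; print('rack',m.sum(),np.nanmedian(P[m][:,2]),cv2.minAreaRect(q.astype(np.float32)*1000))
m=roi(z>.09,330,445,140,225)
for v,u in np.argwhere(m): print(u,v,P[v,u].round(3),p[v,u]) if z[v,u]>.17 else 0
P=s['P'];z=P[...,2];p=s['p'].astype(int)
print('scene opener')
for v in range(190,240,3):
  for u in range(276,306,2):
    if z[v,u]>.08: print(u,v,P[v,u].round(3),p[v,u])
E
```

```text
clamp 1514 0.034680469745228426 ((470.26153564453125, 208.81402587890625), (129.92724609375, 130.45143127441406), 10.797425270080566)
rack 2018 0.01703832157434515 ((575.36962890625, -115.16026306152344), (323.74151611328125, 177.91078186035156), 74.62806701660156)
375 158 [ 0.651 -0.103  0.18 ] [156 116  91]
376 158 [ 0.651 -0.106  0.179] [99 98 94]
377 158 [ 0.65  -0.109  0.183] [83 91 92]
378 158 [ 0.652 -0.112  0.177] [125 106  92]
375 159 [ 0.648 -0.103  0.181] [106  83  71]
376 159 [ 0.648 -0.106  0.18 ] [96 98 95]
377 159 [ 0.647 -0.108  0.185] [100 103 100]
378 159 [ 0.648 -0.111  0.181] [126 111  99]
375 160 [ 0.645 -0.103  0.179] [40 42 41]
376 160 [ 0.645 -0.106  0.183] [94 95 91]
377 160 [ 0.645 -0.109  0.183] [85 87 86]
375 161 [ 0.642 -0.103  0.182] [66 72 72]
376 161 [ 0.641 -0.106  0.184] [106 107 103]
377 161 [ 0.644 -0.11   0.172] [93 78 69]
375 162 [ 0.64  -0.103  0.179] [84 86 85]
376 162 [ 0.639 -0.106  0.183] [92 97 95]
374 163 [ 0.636 -0.1    0.185] [42 42 43]
375 163 [ 0.636 -0.103  0.183] [97 98 96]
376 163 [ 0.636 -0.106  0.183] [79 80 78]
374 164 [ 0.634 -0
[... 10541 characters left out ...]
4] [129  80  43]
282 229 [ 0.605 -0.114  0.105] [80 64 51]
284 229 [ 0.607 -0.11   0.105] [69 62 52]
286 229 [ 0.607 -0.105  0.101] [72 61 50]
288 229 [ 0.61  -0.101  0.102] [91 64 51]
290 229 [ 0.612 -0.097  0.101] [105  71  48]
292 229 [ 0.654 -0.112  0.154] [33 31 28]
294 229 [ 0.656 -0.108  0.154] [30 27 25]
292 232 [ 0.654 -0.113  0.144] [32 31 26]
294 232 [ 0.656 -0.109  0.143] [29 27 23]
296 232 [ 0.654 -0.103  0.138] [118  70  33]
292 235 [ 0.653 -0.113  0.132] [50 36 23]
294 235 [ 0.655 -0.109  0.132] [31 29 25]
296 235 [ 0.656 -0.104  0.13 ] [105  64  30]
292 238 [ 0.65  -0.112  0.117] [80 60 39]
294 238 [ 0.653 -0.108  0.119] [31 29 29]
296 238 [ 0.655 -0.104  0.118] [126 100  63]
```

View pics/c1.png

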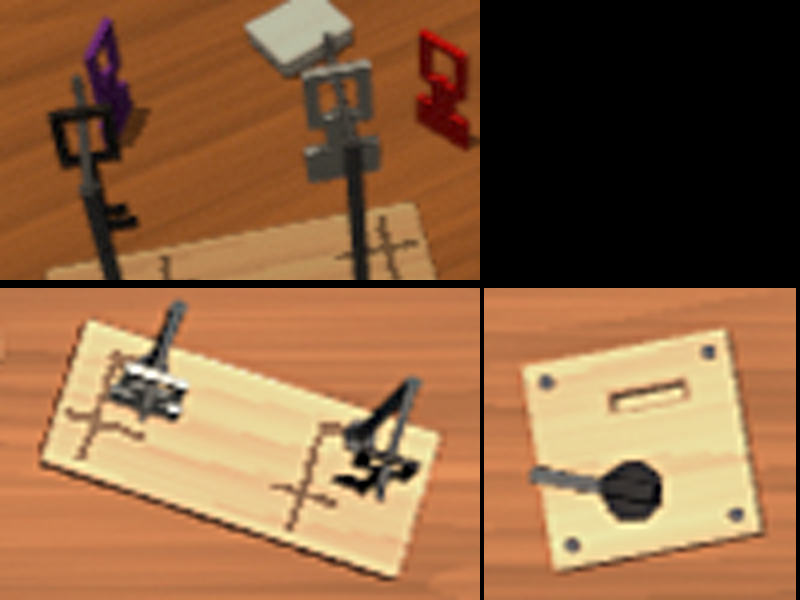

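The crop shows the steel opener clearly on the left hook: top view about (370,172), scene (290,212). The block's slot is at top pixel (270,217) and the knob at (265,238), with its tongue pointing to image left. Next I'll refine the poses and plan the approach.

```bash
cat >> h.py <<'E'
def plan(p,yaw,way):
    """way: list of (x,y,z,yaw): print calls (per call: final shift, z turn), tool pointing down"""
    p=np.array(p,float)
    for w in way:
        q=np.array(w[:3]);dy=w[3]-yaw
        n=int(np.ceil(max(np.linalg.norm(q-p)/.099,abs(dy)/.6,.01)))
        for k in range(n):
            c,s=np.cos(yaw),np.sin(yaw); d=(q-p)/(n-k)
            l=np.array([c*d[0]+s*d[1],s*d[0]-c*d[1],-d[2]])/.1; t=-(w[3]-yaw)/(n-k)
            l=l.round(3); tr=round(t/(2*np.pi/3),3)
            print('lin',l,'rz',tr)
            l=l*.1; p=p+[c*l[0]+s*l[1],s*l[0]-c*l[1],-l[2]]; yaw-=tr*2*np.pi/3
        print('  at',p.round(4),round(yaw,3))
E
python3 - <<'E'
from h import *
t=np.load('top.npz');P=t['P'];p=t['p'].astype(int);z=P[...,2]
hsv=cv2.cvtColor(t['p'],cv2.COLOR_RGB2HSV); print(hsv[185,395],hsv[150,340],hsv[230,255])
m=(z>.011)&(z<.026); m[:155]=0;m[220:]=0;m[:,:345]=0;m[:,440:]=0
n,l,st,_=cv2.connectedComponentsWithStats(cv2.morphologyEx(m.astype(np.uint8),cv2.MORPH_OPEN,np.ones((3,3))))
k=1+np.argmax(st[1:,4]); q=P[l==k][:,:2]; print(st[k],cv2.minAreaRect((q*1000).astype(np.float32)))
# slot: points deeper than top within block; knob points
for name,mm in(('slot',(z<.028)),('knobwing',(z>.075)),('tongue',(z>.042)&(z<.058))):
    a=mm.copy(); a[:199]=0;a[258:]=0;a[:,:240]=0;a[:,297:]=0
    if name=='slot':
        a[:211]=0;a[224:]=0;a[:,:258]=0;a[:,282:]=0
    print(name,a.sum(),np.nanmean(P[a],0).round(4),[c.tolist() for c in P[a].round(3)[::4]][:14])
    if a.sum()>4: print(cv2.minAreaRect((P[a][:,:2]*1000).astype(np.float32)))
i=optics.camera_info("top")
for nm,X in(('slot',(.5036,.205,.036)),('knob',(.4415,.2105,.086)),('opener',(.608,-.0935,.191))):
    print(nm,cv2.projectPoints(np.array([X]),i['rvec'],i['tvec'],np.array([[i['fx'],0,i['cx']],[0,i['fy'],i['cy']],[0,0,1.]]),None)[0].ravel())
plan((.2733,-.5618,.2308),.4528,[(.608,-.094,.28,-.28)])
E
```

```text
[ 23  86 236] [ 11 153 183] [ 23  90 236]
[ 349  163   79   52 1937] ((597.3418579101562, -164.1909942626953), (240.2394561767578, 100.40046691894531), 71.5243148803711)
slot 68 [0.5046 0.2091 0.012 ] [[0.517, 0.198, 0.028], [0.512, 0.19, 0.019], [0.508, 0.214, 0.025], [0.509, 0.203, 0.013], [0.511, 0.192, 0.003], [0.505, 0.226, 0.022], [0.507, 0.216, 0.009], [0.507, 0.204, 0.007], [0.507, 0.191, 0.007], [0.505, 0.229, -0.002], [0.504, 0.216, 0.007], [0.504, 0.204, 0.003], [0.502, 0.189, 0.027], [0.501, 0.226, 0.002]]
((498.67047119140625, 208.69683837890625), (26.6220645904541, 56.21146774291992), 20.882383346557617)
knobwing 52 [0.441  0.2095 0.0843] [[0.448, 0.225, 0.083], [0.445, 0.224, 0.092], [0.445, 0.213, 0.085], [0.446, 0.202, 0.079], [0.442, 0.216, 0.085], [0.442, 0.204, 0.085], [0.443, 0.193, 0.08], [0.44, 0.219, 0.085], [0.44, 0.207, 0.086], [0.439, 0.195, 0.089], [0.437, 0.212, 0.087], [0.437, 0.201, 0.088], [0.434, 0.205, 0.077]]
((441.3090515136719, 210.26858520507812), (34.018035888671875, 12.060352325439453), 78.81513977050781)
tongue 71 [0.4484 0.2397 0.0501] [[0.533, 0.167, 0.042], [0.459, 0.205, 0.057], [0.454, 0.269, 0.048], [0.454, 0.257, 0.047], [0.451, 0.274, 0.051], [0.451, 0.262, 0.05], [0.451, 0.247, 0.054], [0.448, 0.274, 0.049], [0.448, 0.262, 0.051], [0.448, 0.251, 0.047], [0.448, 0.239, 0.049], [0.445, 0.259, 0.055], [0.445, 0.248, 0.046], [0.446, 0.237, 0.042]]
((471.6011962890625, 218.10098266601562), (109.11653900146484, 117.79125213623047), 7.412327289581299)
slot [268.34708942 217.0098505 ]
knob [263.79918822 236.31524181]
opener [371.99596066 172.36571716]
lin [ 0.843 -0.457 -0.082] rz 0.058
lin [ 0.781 -0.556 -0.082] rz 0.058
lin [ 0.708 -0.646 -0.082] rz 0.058
lin [ 0.624 -0.727 -0.082] rz 0.059
lin [ 0.53  -0.799 -0.082] rz 0.058
lin [ 0.43  -0.858 -0.082] rz 0.059
  at [ 0.608 -0.094  0.28 ] -0.28
```

apply_moves(linear=[[0.28, -0.152, -0.03], [0.56, -0.305, -0.055], [0.843, -0.457, -0.082], [0.843, -0.457, -0.082], [0.843, -0.457, -0.082]], delta_rot=[[0, 0, 0.02], [0, 0, 0.04], [0, 0, 0.058], [0, 0, 0.058], [0, 0, 0.058]], gripper=0.5)

```text
clock: 0.52
position: [0.3306, -0.4827, 0.2396]
tool_rot: [-3.141, -0.0, 0.334]
force: [-0.8, -1.1, -0.5]
grip_width: 0.0644
finger_force: 0.0
```

apply_moves(linear=[[0.26, -0.185, -0.03], [0.52, -0.37, -0.055], [0.781, -0.556, -0.082], [0.781, -0.556, -0.082], [0.781, -0.556, -0.082]], delta_rot=[[0, 0, 0.02], [0, 0, 0.04], [0, 0, 0.058], [0, 0, 0.058], [0, 0, 0.058]])

```text
clock: 0.93
position: [0.3856, -0.4056, 0.2477]
tool_rot: [-3.142, 0.0, 0.212]
force: [-0.1, -1.5, -0.2]
grip_width: 0.0643
finger_force: 0.0
```

apply_moves(linear=[[0.236, -0.215, -0.03], [0.472, -0.43, -0.055], [0.708, -0.646, -0.082], [0.708, -0.646, -0.082], [0.708, -0.646, -0.082]], delta_rot=[[0, 0, 0.02], [0, 0, 0.04], [0, 0, 0.058], [0, 0, 0.058], [0, 0, 0.058]])

```text
clock: 1.35
position: [0.4409, -0.3283, 0.2558]
tool_rot: [3.142, 0.0, 0.09]
force: [0.3, -0.9, 0.3]
grip_width: 0.0643
finger_force: 0.0
```

apply_moves(linear=[[0.208, -0.242, -0.03], [0.416, -0.485, -0.055], [0.624, -0.727, -0.082], [0.624, -0.727, -0.082], [0.624, -0.727, -0.082]], delta_rot=[[0, 0, 0.02], [0, 0, 0.04], [0, 0, 0.059], [0, 0, 0.059], [0, 0, 0.059]])

```text
clock: 1.77
position: [0.4965, -0.2509, 0.2638]
tool_rot: [3.141, 0.0, -0.034]
force: [-1.0, -1.5, -0.9]
grip_width: 0.0639
finger_force: 0.0
```

apply_moves(linear=[[0.177, -0.266, -0.03], [0.353, -0.533, -0.055], [0.53, -0.799, -0.082], [0.53, -0.799, -0.082], [0.53, -0.799, -0.082]], delta_rot=[[0, 0, 0.02], [0, 0, 0.04], [0, 0, 0.058], [0, 0, 0.058], [0, 0, 0.058]])

```text
clock: 2.18
position: [0.5522, -0.1733, 0.2719]
tool_rot: [3.141, 0.001, -0.156]
force: [-0.6, -0.2, -0.6]
grip_width: 0.0639
finger_force: 0.0
```

apply_moves(linear=[[0.143, -0.286, -0.03], [0.287, -0.572, -0.055], [0.43, -0.858, -0.082], [0.43, -0.858, -0.082], [0.43, -0.858, -0.082]], delta_rot=[[0, 0, 0.02], [0, 0, 0.04], [0, 0, 0.059], [0, 0, 0.059], [0, 0, 0.059]])

```text
clock: 2.6
position: [0.6081, -0.0956, 0.28]
tool_rot: [3.141, 0.001, -0.28]
force: [-1.6, -1.0, -1.0]
grip_width: 0.0638
finger_force: 0.0
```

```bash
python3 - <<'E'
from h import *
p,d,P=grab("wrist"); save('w1.png',p); np.savez('w1',p=p,P=P)
s=monitor.observe();print(s['position'],s['tool_rot'],s['qpos'])
z=P[...,2]; m=(z>.183)&(z<.2)
n,l,st,c=cv2.connectedComponentsWithStats(m.astype(np.uint8))
for k in range(1,n):
    if st[k,4]>40: q=P[l==k]; print(st[k],q.mean(0).round(4),cv2.minAreaRect((q[:,:2]*1000).astype(np.float32)),np.percentile(q[:,2],[10,50,90]))
E
```

```text
[ 0.60748043 -0.09676937  0.28004236] [ 3.14025817e+00  6.62753982e-04 -2.81424942e-01] [ 0.07338692  0.46091886 -0.01796941  1.56932567  0.01019876  1.1123759
 -1.79944993]
[287 201  46  16 437] [ 0.6083 -0.0923  0.1895] ((604.3622436523438, -90.72572326660156), (37.85823059082031, 13.961936950683594), 72.39412689208984) [0.18487285 0.19042607 0.19158888]
[452 207  44  13 333] [ 0.5622 -0.223   0.1884] ((561.9960327148438, -223.5117950439453), (33.72369384765625, 10.811911582946777), 82.39551544189453) [0.18450796 0.18929109 0.19038996]
[306 218   7  21  99] [ 0.5869 -0.085   0.1878] ((588.5443725585938, -85.49140167236328), (5.273247241973877, 15.581998825073242), 74.3481216430664) [0.18349874 0.18765653 0.19154915]
[464 232  10  13  90] [ 0.5415 -0.2163  0.1883] ((540.9194946289062, -216.7359619140625), (5.814568996429443, 8.861613273620605), 69.34435272216797) [0.18459354 0.18874103 0.19148503]
```

View pics/w1.png

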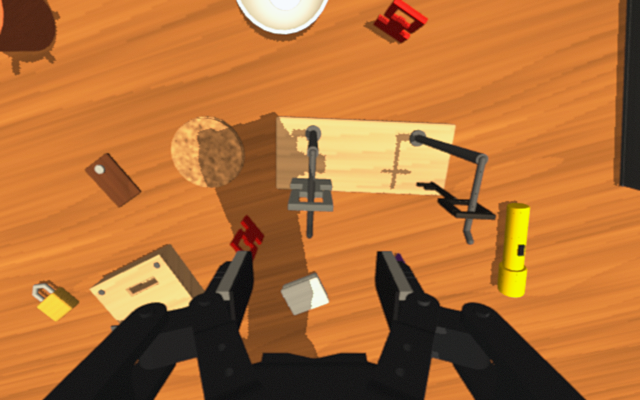

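The wrist view shows the steel opener on the hook at (311,193) and the key at (465,207). The fingertips are at (245,255) and (382,255), and the slot is at (145,287).

```bash
python3 - <<'E'
from h import *
def fit(P,c,lo,hi,r=.03):
    m=(P[...,2]>lo)&(P[...,2]<hi)&(np.linalg.norm(P[...,:2]-c,axis=-1)<r)
    q=P[m]; w=np.linalg.svd(q[:,:2]-q[:,:2].mean(0),full_matrices=False)[2][0]
    a=(q[:,:2]-q[:,:2].mean(0))@w; print(len(q),q.mean(0).round(4),'mid',(q[:,:2].mean(0)+w*(a.max()+a.min())/2).round(4),'len',np.ptp(a).round(4),'yaw',np.degrees(np.arctan(-w[0]/w[1])).round(1))
fit(np.load('w1.npz')['P'],(.608,-.092),.1885,.2,.024)
fit(np.load('top.npz')['P'],(.608,-.093),.1885,.2,.024)
fit(np.load('scene.npz')['P'],(.608,-.093),.187,.2,.024)
for k in range(3):
    p,d,P=grab("wrist"); s=monitor.observe(); print(s['clock'],s['position'].round(4),s['tool_rot'].round(4)); fit(P,(.608,-.092),.1885,.2,.024)
# slot from wrist
z=P[...,2]; m=(z<.03)&(np.linalg.norm(P[...,:2]-[.504,.205],axis=-1)<.03); m2=m
q=P[m]; print('slotpts',len(q),q.mean(0).round(4))
m=(abs(z-.036)<.005)&(np.linalg.norm(P[...,:2]-[.47,.209],axis=-1)<.12)
print(m.sum(),np.nanmedian(z[m]),cv2.minAreaRect((P[m][:,:2]*1000).astype(np.float32)))
E
```

```text
349 [ 0.6071 -0.0919  0.1906] mid [ 0.6073 -0.0915] len 0.0376 yaw -17.7
26 [ 0.6066 -0.0923  0.1908] mid [ 0.6062 -0.0934] len 0.0359 yaw -18.7
50 [ 0.6085 -0.0933  0.1897] mid [ 0.6086 -0.0928] len 0.0373 yaw -14.8
2.7 [ 0.6073 -0.0971  0.2802] [ 3.1403e+00  5.0000e-04 -2.8230e-01]
334 [ 0.6073 -0.0917  0.1907] mid [ 0.6072 -0.092 ] len 0.0375 yaw -18.0
2.75 [ 0.6073 -0.097   0.2804] [ 3.1404e+00  3.0000e-04 -2.8270e-01]
345 [ 0.6072 -0.0917  0.1907] mid [ 0.6072 -0.0916] len 0.0377 yaw -17.8
2.8 [ 0.6074 -0.0966  0.2805] [ 3.1408e+00  1.0000e-04 -2.8270e-01]
335 [ 0.6072 -0.0919  0.1907] mid [ 0.6071 -0.0919] len 0.0368 yaw -18.1
slotpts 156 [0.4979 0.2189 0.0178]
3504 0.03639016687631211 ((489.2291259765625, 214.18116760253906), (93.57582092285156, 132.92979431152344), 10.780838966369629)
```

```bash
python3 - <<'E'
from h import *
plan((.6074,-.0968,.2804),-.2825,[(.607,-.092,.20,-.314),(.607,-.092,.150,-.314)])
E
```

```text
lin [-0.017 -0.045  0.804] rz 0.015
  at [ 0.607 -0.092  0.2  ] -0.314
lin [-0.   0.   0.5] rz 0.0
  at [ 0.607 -0.092  0.15 ] -0.314
```

apply_moves(linear=[[-0.017, -0.045, 0.2], [-0.017, -0.045, 0.4], [-0.017, -0.045, 0.6], [-0.017, -0.045, 0.8], [-0.017, -0.045, 0.8]], delta_rot=[[0, 0, 0.015], [0, 0, 0.015], [0, 0, 0.015], [0, 0, 0.015], [0, 0, 0.015]])

```text
clock: 3.22
position: [0.6056, -0.0906, 0.1972]
tool_rot: [3.14, 0.005, -0.313]
force: [-1.0, -0.5, -0.9]
grip_width: 0.0643
finger_force: 0.0
```

apply_moves(linear=[[0, 0, 0], [0, 0, 0], [0, 0, 0], [0, 0, 0], [0, 0, 0]], delta_rot=[[0, 0, 0], [0, 0, 0], [0, 0, 0], [0, 0, 0], [0, 0, 0]])

```text
clock: 3.63
position: [0.6081, -0.0895, 0.2013]
tool_rot: [-3.141, -0.001, -0.312]
force: [0.5, 0.3, 0.0]
grip_width: 0.064
finger_force: 0.0
```

apply_moves(linear=[[0, 0.025, 0.1], [0, 0.025, 0.25], [0, 0.025, 0.4], [0, 0.025, 0.5], [0, 0.025, 0.51]], delta_rot=[[0, 0, 0], [0, 0, 0], [0, 0, 0], [0, 0, 0], [0, 0, 0]])

```text
clock: 4.05
position: [0.6059, -0.0918, 0.1473]
tool_rot: [3.141, 0.003, -0.312]
force: [-0.0, -0.4, 0.5]
grip_width: 0.0644
finger_force: 0.0
```

apply_moves(linear=[[0, 0, 0], [0, 0, 0], [0, 0, 0], [0, 0, 0], [0, 0, 0]], delta_rot=[[0, 0, 0], [0, 0, 0], [0, 0, 0], [0, 0, 0], [0, 0, 0]])

```text
clock: 4.47
position: [0.6072, -0.0918, 0.15]
tool_rot: [-3.141, -0.001, -0.312]
force: [-0.5, -0.0, -0.5]
grip_width: 0.0641
finger_force: 0.0
```

apply_moves(linear=[[0, 0, 0], [0, 0, 0], [0, 0, 0], [0, 0, 0], [0, 0, 0]], delta_rot=[[0, 0, 0], [0, 0, 0], [0, 0, 0], [0, 0, 0], [0, 0, 0]], gripper=-0.3, force=40)

```text
clock: 4.88
position: [0.6072, -0.0916, 0.1497]
tool_rot: [-3.141, -0.0, -0.312]
force: [-0.5, 1.8, 3.2]
grip_width: 0.0374
finger_force: 39.7
```

apply_moves(linear=[[0, 0, 0], [0, 0, 0], [0, 0, 0], [0, 0, 0], [0, 0, 0]], delta_rot=[[0, 0, 0], [0, 0, 0], [0, 0, 0], [0, 0, 0], [0, 0, 0]])

```text
clock: 5.3
position: [0.6072, -0.0917, 0.1497]
tool_rot: [-3.141, -0.0, -0.312]
force: [-0.2, 2.3, 4.8]
grip_width: 0.0375
finger_force: 39.7
```

apply_moves(linear=[[0, 0, -0.03], [0, 0, -0.08], [0, 0, -0.12], [0, 0, -0.16], [0, 0, -0.16]], delta_rot=[[0, 0, 0], [0, 0, 0], [0, 0, 0], [0, 0, 0], [0, 0, 0]])

```text
clock: 5.72
position: [0.6073, -0.092, 0.1664]
tool_rot: [-3.141, -0.001, -0.312]
force: [-0.1, 0.0, -0.9]
grip_width: 0.0369
finger_force: 40.1
```

apply_moves(linear=[[0, 0, 0], [0, 0, 0], [0, 0, 0], [0, 0, 0], [0, 0, 0]], delta_rot=[[0, 0, 0], [0, 0, 0], [0, 0, 0], [0, 0, 0], [0, 0, 0]])

```text
clock: 6.13
position: [0.6069, -0.0918, 0.1653]
tool_rot: [3.141, 0.0, -0.312]
force: [0.4, -0.2, -2.2]
grip_width: 0.0375
finger_force: 40.1
```

Lifted freely. Now I'll slide it off along the hook (tool −x).

apply_moves(linear=[[-0.1, 0, 0], [-0.25, 0, 0], [-0.4, 0, 0], [-0.55, 0, 0], [-0.7, 0, 0]], delta_rot=[[0, 0, 0], [0, 0, 0], [0, 0, 0], [0, 0, 0], [0, 0, 0]])

```text
clock: 6.55
position: [0.5397, -0.0701, 0.1654]
tool_rot: [-3.142, 0.0, -0.312]
force: [0.4, -0.3, -0.4]
grip_width: 0.0375
finger_force: 40.1
```

apply_moves(linear=[[0, 0, -0.1], [0, 0, -0.2], [0, 0, -0.3], [0, 0, -0.3], [0, 0, -0.3]], delta_rot=[[0, 0, 0], [0, 0, 0], [0, 0, 0], [0, 0, 0], [0, 0, 0]])

```text
clock: 6.97
position: [0.5412, -0.0705, 0.1962]
tool_rot: [-3.141, -0.002, -0.312]
force: [-0.4, 0.2, -2.0]
grip_width: 0.0374
finger_force: 40.3
```

```bash
python3 - <<'E'
from h import *
s=monitor.observe(); print(s['position'],s['tool_rot'],s['grip_width'])
p,d,P=grab("scene"); save('s2.png',cv2.resize(p[130:280,180:430],(750,450))); np.savez('s2',p=p,P=P)
plan(s['position'],s['tool_rot'][2],[(.47,.12,.195,.1),(.5036,.205,.195,.188),])
E
```

```text
[ 0.54120983 -0.07050775  0.19619955] [-3.14114215e+00 -1.64231940e-03 -3.11934518e-01] 0.037358190852650755
lin [-0.421 -0.532  0.004] rz -0.066
lin [-0.343 -0.584  0.004] rz -0.065
lin [-0.261 -0.626  0.004] rz -0.066
  at [0.47  0.12  0.195] 0.101
lin [ 0.419 -0.812 -0.   ] rz -0.042
  at [0.5036 0.205  0.195 ] 0.189
```

View pics/s2.png

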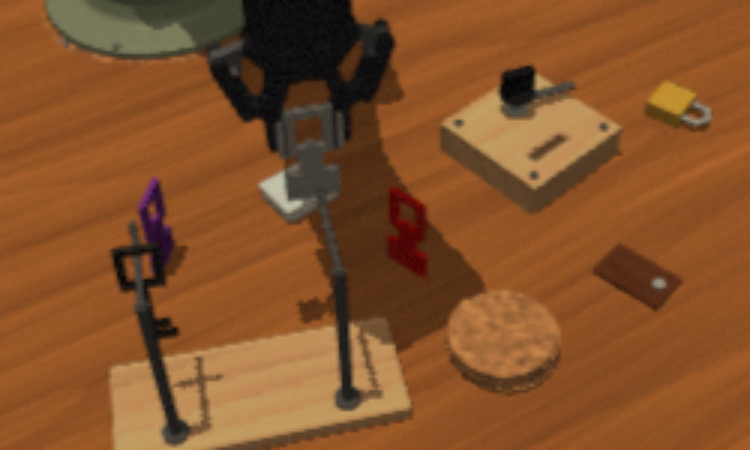

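The opener hangs upright in the fingers at crop (310,150), off the hook, with the key undisturbed. Now I'll carry it over to the block.

apply_moves(linear=[[-0.1, -0.13, 0], [-0.2, -0.26, 0], [-0.31, -0.4, 0], [-0.42, -0.53, 0], [-0.42, -0.53, 0]], delta_rot=[[0, 0, -0.016], [0, 0, -0.033], [0, 0, -0.05], [0, 0, -0.066], [0, 0, -0.066]])

```text
clock: 7.43
position: [0.5153, -0.0026, 0.1954]
tool_rot: [-3.14, 0.001, -0.165]
force: [0.1, 0.2, -1.6]
grip_width: 0.037
finger_force: 40.4
```

apply_moves(linear=[[-0.08, -0.14, 0], [-0.17, -0.29, 0], [-0.26, -0.44, 0], [-0.343, -0.584, 0], [-0.343, -0.584, 0]], delta_rot=[[0, 0, -0.016], [0, 0, -0.033], [0, 0, -0.05], [0, 0, -0.066], [0, 0, -0.066]])

```text
clock: 7.85
position: [0.4916, 0.0607, 0.1956]
tool_rot: [-3.14, 0.0, -0.027]
force: [0.2, 0.2, -0.5]
grip_width: 0.0374
finger_force: 40.4
```

apply_moves(linear=[[-0.06, -0.15, 0], [-0.13, -0.31, 0], [-0.19, -0.47, 0], [-0.261, -0.626, 0], [-0.261, -0.626, 0]], delta_rot=[[0, 0, -0.016], [0, 0, -0.033], [0, 0, -0.05], [0, 0, -0.066], [0, 0, -0.066]])

```text
clock: 8.27
position: [0.4676, 0.1241, 0.1956]
tool_rot: [-3.14, 0.0, 0.111]
force: [-0.1, 1.0, -1.6]
grip_width: 0.0372
finger_force: 40.5
```

apply_moves(linear=[[0.1, -0.2, 0], [0.21, -0.4, 0], [0.31, -0.6, 0], [0.419, -0.812, 0], [0.419, -0.812, 0]], delta_rot=[[0, 0, -0.01], [0, 0, -0.02], [0, 0, -0.03], [0, 0, -0.042], [0, 0, -0.042]])

```text
clock: 8.68
position: [0.5027, 0.2102, 0.1954]
tool_rot: [-3.139, -0.001, 0.198]
force: [-0.9, 0.4, -2.8]
grip_width: 0.0375
finger_force: 40.6
```

apply_moves(linear=[[0, 0, 0.15], [0, 0, 0.3], [0, 0, 0.45], [0, 0, 0.6], [0, 0, 0.6]], delta_rot=[[0, 0, 0], [0, 0, 0], [0, 0, 0], [0, 0, 0], [0, 0, 0]])

```text
clock: 9.1
position: [0.5008, 0.205, 0.1332]
tool_rot: [3.141, 0.004, 0.192]
force: [-0.4, 0.5, -1.7]
grip_width: 0.0374
finger_force: 40.6
```

apply_moves(linear=[[0, 0, 0], [0, 0, 0], [0, 0, 0], [0, 0, 0], [0, 0, 0]], delta_rot=[[0, 0, 0], [0, 0, 0], [0, 0, 0], [0, 0, 0], [0, 0, 0]])

```text
clock: 9.52
position: [0.5027, 0.2051, 0.1361]
tool_rot: [-3.141, -0.001, 0.191]
force: [-0.3, -0.1, -0.8]
grip_width: 0.0374
finger_force: 40.6
```

```bash
python3 - <<'E'
from h import *
s=monitor.observe(); print(s['position'],s['tool_rot'],s['grip_width'])
out=np.zeros((600,800,3),np.uint8)
for k,(n,(u0,v0,w,h)) in enumerate((('wrist',(120,0,400,400)),('scene',(300,110,110,110)))):
    p,d,P=grab(n); np.savez(n+'3',p=p,P=P); out[:400,k*400:k*400+400]=cv2.resize(p[v0:v0+h,u0:u0+w],(400,400))
    z=P[...,2]; m=(abs(z-.036)<.004)&(np.linalg.norm(P[...,:2]-[.47,.209],axis=-1)<.11)
    print(n,m.sum(),np.nanmedian(z[m]),cv2.minAreaRect((P[m][:,:2]*1000).astype(np.float32)))
save('h3.png',out[:400])
E
```

```text
[0.50266383 0.20514053 0.13612825] [-3.14135193e+00 -9.23525651e-04  1.90894222e-01] 0.03743523020893223
wrist 11464 0.036002007011551276 ((472.4253845214844, 210.7978515625), (127.09488677978516, 130.496337890625), 10.788865089416504)
scene 1000 0.03500146140549365 ((472.9497375488281, 209.2253875732422), (131.85293579101562, 132.94522094726562), 10.78647518157959)
```

View pics/h3.png

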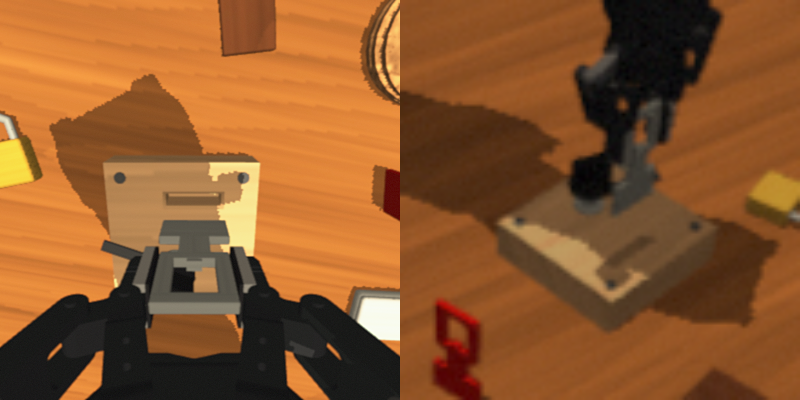

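The wrist view shows the slot unobstructed at (313,198) full-frame, with the opener's foot just before it at (314,232) and parallel to it. I'll measure both in the same frame.

```bash
python3 - <<'E'
from h import *
D=np.load('wrist3.npz');P=D['P'];p=D['p'];z=P[...,2]
c,s=np.cos(.189),np.sin(.189); ctr=np.array([.4705,.2090])
B=np.stack([(P[...,0]-ctr[0])*c+(P[...,1]-ctr[1])*s,-(P[...,0]-ctr[0])*s+(P[...,1]-ctr[1])*c],-1)
for col in (300,313,326):
    print(col,[(v,*B[v,col].round(4)*1000,round(z[v,col]*1000,1),int(p[v,col].mean())) for v in range(184,212,2)])
print([(u,*(B[198,u]*1000).round(1),round(z[198,u]*1000,1)) for u in range(272,352,4)])
for lo,hi in((.085,.112),(.114,.128),(.135,.178)):
    m=(z>lo)&(z<hi)&(np.abs(B[...,0]-.03)<.03)&(np.abs(B[...,1]+.01)<.026)
    m[:,:265]=0;m[:,365:]=0
    q=B[m];print(lo,len(q),q.mean(0),np.percentile(q,[1,50,99],axis=0).round(4).tolist(),np.percentile(z[m],[1,50,99]))
# block extents
m=(abs(z-.036)<.003)&(np.abs(B).max(-1)<.08); print(np.percentile(B[m],[.3,99.7],axis=0))
E
```

```text
300 [(184, np.float64(46.6), np.float64(2.1), np.float64(34.9), 134), (186, np.float64(45.1), np.float64(2.1), np.float64(36.1), 134), (188, np.float64(43.3), np.float64(2.1), np.float64(35.8), 133), (190, np.float64(41.8), np.float64(2.1), np.float64(36.7), 131), (192, np.float64(39.300000000000004), np.float64(2.2), np.float64(34.4), 107), (194, np.float64(28.9), np.float64(3.7), np.float64(6.2), 136), (196, np.float64(27.2), np.float64(3.6), np.float64(7.0), 112), (198, np.float64(26.700000000000003), np.float64(3.4), np.float64(12.0), 87), (200, np.float64(26.9), np.float64(3.1), np.float64(18.6), 88), (202, np.float64(26.700000000000003), np.float64(2.9), np.float64(23.7), 86), (204, np.float64(27.0), np.float64(2.6), np.float64(30.4), 93), (206, np.float64(26.200000000000003), np.float64(2.4), np.float64(33.4), 130), (208, np.float64(25.5), np.float64(2.3), np.float64(36.6), 134), (210, np.float64(23.3), np.float64(2.4), np.float64(35.6), 139)]
313 [(184, np.float64(47.0), np.float64(-9.0), np.float64(36.6), 134), (186, np.float64(45.0), np.float64(-9.0), np.float64(35.5), 134)
[... 2816 characters left out ...]
t64(12.2)), (336, np.float64(26.8), np.float64(-30.6), np.float64(12.1)), (340, np.float64(33.3), np.float64(-32.6), np.float64(32.5)), (344, np.float64(34.2), np.float64(-35.8), np.float64(35.2)), (348, np.float64(34.4), np.float64(-39.1), np.float64(35.9))]
0.085 1074 [ 0.03440482 -0.00957212] [[0.0317, -0.0309], [0.0345, -0.0099], [0.0351, 0.0118]] [0.08620818 0.10062063 0.11193092]
0.114 342 [ 0.03438936 -0.00940095] [[0.0316, -0.0256], [0.0345, -0.0094], [0.0351, 0.0077]] [0.11402948 0.12097376 0.12781466]
0.135 5320 [ 0.03455435 -0.01018591] [[0.0217, -0.0328], [0.0344, -0.0104], [0.0423, 0.0126]] [0.13577555 0.16747493 0.17782904]
[[-0.05914044 -0.06333428]
 [ 0.06554648  0.06605505]]
```

The slot centre in block axes is about (32.4, -8.4) mm and the foot about (31.5, -9.6). I'll correct by +0.9 and +1.1 mm. The foot's bottom is 50 mm below the TCP.

apply_moves(linear=[[0.009, -0.011, 0.1], [0.009, -0.011, 0.2], [0.009, -0.011, 0.3], [0.009, -0.011, 0.4], [0.009, -0.011, 0.45]], delta_rot=[[0, 0, 0], [0, 0, 0], [0, 0, 0], [0, 0, 0], [0, 0, 0]])

```text
clock: 10.03
position: [0.5023, 0.206, 0.0885]
tool_rot: [3.141, 0.002, 0.191]
force: [0.1, -0.4, -1.7]
grip_width: 0.0374
finger_force: 40.6
```

apply_moves(linear=[[0, 0, 0], [0, 0, 0], [0, 0, 0], [0, 0, 0], [0, 0, 0]], delta_rot=[[0, 0, 0], [0, 0, 0], [0, 0, 0], [0, 0, 0], [0, 0, 0]])

```text
clock: 10.45
position: [0.5033, 0.2064, 0.0909]
tool_rot: [-3.141, -0.001, 0.191]
force: [0.0, -0.4, -1.1]
grip_width: 0.0374
finger_force: 40.6
```

apply_moves(linear=[[0, 0, 0.02], [0, 0, 0.04], [0, 0, 0.06], [0, 0, 0.08], [0, 0, 0.1]], delta_rot=[[0, 0, 0], [0, 0, 0], [0, 0, 0], [0, 0, 0], [0, 0, 0]])

```text
clock: 10.87
position: [0.503, 0.2063, 0.0802]
tool_rot: [-3.142, 0.0, 0.191]
force: [0.3, 0.2, -2.1]
grip_width: 0.0375
finger_force: 40.6
```

Foot bottom is at 0.030, inside the slot, with no contact. Continuing down.

apply_moves(linear=[[0, 0, 0.03], [0, 0, 0.07], [0, 0, 0.11], [0, 0, 0.15], [0, 0, 0.18]], delta_rot=[[0, 0, 0], [0, 0, 0], [0, 0, 0], [0, 0, 0], [0, 0, 0]])

```text
clock: 11.28
position: [0.5029, 0.2062, 0.0619]
tool_rot: [3.142, 0.0, 0.191]
force: [0.0, -0.7, -1.9]
grip_width: 0.037
finger_force: 40.6
```

apply_moves(linear=[[0, 0, 0.01], [0, 0, 0.025], [0, 0, 0.04], [0, 0, 0.055], [0, 0, 0.07]], delta_rot=[[0, 0, 0], [0, 0, 0], [0, 0, 0], [0, 0, 0], [0, 0, 0]])

```text
clock: 11.7
position: [0.504, 0.2066, 0.0567]
tool_rot: [-3.141, -0.002, 0.191]
force: [-4.0, -3.5, 32.5]
grip_width: 0.0374
finger_force: 43.5
```

apply_moves(linear=[[0, 0, 0], [0, 0, 0], [0, 0, 0], [0, 0, 0], [0, 0, 0]], delta_rot=[[0, 0, 0], [0, 0, 0], [0, 0, 0], [0, 0, 0], [0, 0, 0]])

```text
clock: 12.12
position: [0.504, 0.2065, 0.0567]
tool_rot: [-3.141, -0.002, 0.191]
force: [-2.1, -2.0, 20.7]
grip_width: 0.037
finger_force: 42.7
```

It's seated on the slot floor at TCP z 0.0567, against an expected 0.056. Now I'll release and rise.

apply_moves(linear=[[0, 0, -0.005], [0, 0, -0.005], [0, 0, -0.005], [0, 0, -0.005], [0, 0, -0.005]], delta_rot=[[0, 0, 0], [0, 0, 0], [0, 0, 0], [0, 0, 0], [0, 0, 0]], gripper=0.4)

```text
clock: 12.53
position: [0.503, 0.2063, 0.0559]
tool_rot: [3.142, 0.0, 0.191]
force: [0.3, -0.1, 0.1]
grip_width: 0.0598
finger_force: 0.0
```

apply_moves(linear=[[0, 0, 0], [0, 0, 0], [0, 0, 0], [0, 0, 0], [0, 0, 0]], delta_rot=[[0, 0, 0], [0, 0, 0], [0, 0, 0], [0, 0, 0], [0, 0, 0]])

```text
clock: 12.95
position: [0.5031, 0.2063, 0.056]
tool_rot: [-3.142, -0.0, 0.191]
force: [-0.6, 0.3, -0.5]
grip_width: 0.0601
finger_force: 0.0
```

apply_moves(linear=[[0, 0, -0.1], [0, 0, -0.3], [0, 0, -0.5], [0, 0, -0.75], [0, 0, -1]], delta_rot=[[0, 0, 0], [0, 0, 0], [0, 0, 0], [0, 0, 0], [0, 0, 0]])

```text
clock: 13.37
position: [0.5028, 0.2062, 0.1577]
tool_rot: [-3.142, 0.0, 0.191]
force: [-0.2, -1.3, -0.1]
grip_width: 0.0596
finger_force: 0.0
```

```bash
python3 - <<'E'
from h import *
s=monitor.observe(); print(s['clock'],s['position'],s['tool_rot'],s['grip_width'],s['qpos'])
plan(s['position'],s['tool_rot'][2],[(.40,.24,.18,1.375)])
out=np.zeros((400,800,3),np.uint8)
for k,(n,(u0,v0,w,h)) in enumerate((('wrist',(120,0,400,400)),('scene',(300,110,110,110)))):
    p,d,P=grab(n); np.savez(n+'4',p=p,P=P); out[:400,k*400:k*400+400]=cv2.resize(p[v0:v0+h,u0:u0+w],(400,400))
save('h4.png',out)
E
```

```text
13.3667 [0.50277945 0.20619239 0.15769371] [-3.14153917e+00  2.58916799e-04  1.91110128e-01] 0.059604961183269675 [-0.34757635  0.49247271 -0.20326622  1.87845693  0.13537647  0.78410311
 -2.00308763]
lin [-0.472 -0.264 -0.112] rz -0.283
lin [-0.245 -0.482 -0.111] rz -0.282
  at [0.4  0.24 0.18] 1.374
```

View pics/h4.png

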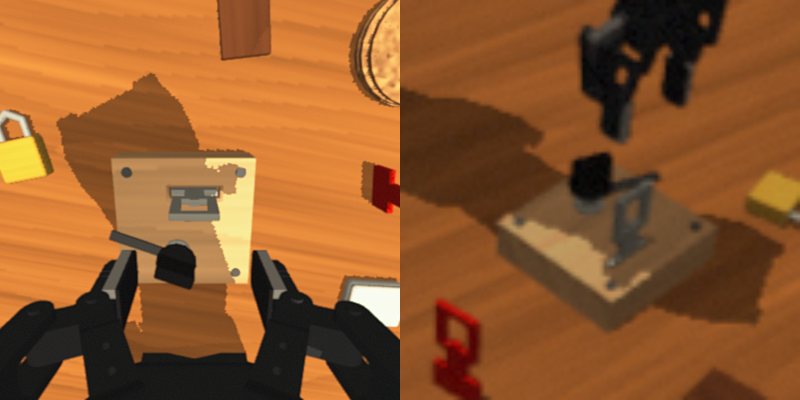

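The opener stands upright in the slot, at (194,203) in the wrist crop. The knob is at (175,265), with its tongue pointing left towards (115,238). Now I'll measure the wing.

```bash
python3 - <<'E'
from h import *
for n in('wrist4','scene4','top'):
    P=np.load(n+'.npz')['P'];z=P[...,2]
    for lo,hi in((.08,.092),(.044,.056)):
        m=(z>lo)&(z<hi)&(np.linalg.norm(P[...,:2]-[.442,.21],axis=-1)<(.026 if lo>.06 else .075))
        if lo<.06: m&=(P[...,1]>.232)&(np.linalg.norm(P[...,:2]-[.442,.21],axis=-1)>.025)
        q=P[m]; r=cv2.minAreaRect((q[:,:2]*1000).astype(np.float32)); w=np.linalg.svd(q[:,:2]-q[:,:2].mean(0),full_matrices=False)[2][0]
        print(n,lo,len(q),q.mean(0).round(4),r,'dir',np.arctan(w[1]/w[0]).round(3),'top',np.percentile(z[m],90).round(4))
s=monitor.observe();print(s['position'],s['tool_rot'])
plan(s['position'],s['tool_rot'][2],[(.4415,.2105,.13,1.375)])
E
```

```text
wrist4 0.08 606 [0.4438 0.212  0.0852] ((442.3956604003906, 211.98489379882812), (33.808677673339844, 12.931631088256836), 79.64912414550781) dir 1.401 top 0.0866
wrist4 0.044 493 [0.4506 0.2556 0.0499] ((450.0475769042969, 255.6212921142578), (42.992774963378906, 10.581682205200195), 80.41450500488281) dir 1.394 top 0.0509
scene4 0.08 37 [0.4458 0.2097 0.0843] ((445.5783996582031, 209.9612274169922), (32.38908767700195, 15.544694900512695), 82.92601013183594) dir 1.443 top 0.086
scene4 0.044 31 [0.452  0.2521 0.0485] ((452.430908203125, 254.37237548828125), (40.3425178527832, 10.447866439819336), 81.97406005859375) dir 1.409 top 0.0499
top 0.08 44 [0.4409 0.2108 0.0855] ((440.79150390625, 210.37696838378906), (33.90739059448242, 11.173298835754395), 78.1797866821289) dir 1.375 top 0.089
top 0.044 46 [0.4495 0.2561 0.0489] ((451.89276123046875, 254.2788543701172), (41.035667419433594, 15.899190902709961), 78.1189193725586) dir 1.36 top 0.052
[0.50469195 0.20700135 0.16018364] [-3.14017186 -0.00552274  0.19074304]
lin [-0.307 -0.077  0.151] rz -0.283
lin [-0.211 -0.235  0.151] rz -0.282
  at [0.4416 0.2105 0.13  ] 1.374
```

```bash
python3 - <<'E'
from h import *
plan((.503,.2063,.156),.191,[(.4418,.2117,.13,1.395)])
E
```

```text
lin [-0.197 -0.056  0.087] rz -0.192
lin [-0.159 -0.129  0.086] rz -0.191
lin [-0.096 -0.181  0.087] rz -0.192
  at [0.4418 0.2117 0.13  ] 1.395
```

apply_moves(linear=[[-0.05, -0.014, 0.02], [-0.1, -0.028, 0.04], [-0.15, -0.042, 0.06], [-0.197, -0.056, 0.087], [-0.197, -0.056, 0.087]], delta_rot=[[0, 0, -0.048], [0, 0, -0.096], [0, 0, -0.144], [0, 0, -0.192], [0, 0, -0.192]], gripper=-0.2)

```text
clock: 13.88
position: [0.4817, 0.2079, 0.1471]
tool_rot: [-3.141, 0.001, 0.599]
force: [0.5, -0.4, -1.6]
grip_width: 0.0338
finger_force: 0.0
```

apply_moves(linear=[[-0.04, -0.032, 0.02], [-0.08, -0.064, 0.04], [-0.12, -0.096, 0.06], [-0.159, -0.129, 0.086], [-0.159, -0.129, 0.086]], delta_rot=[[0, 0, -0.048], [0, 0, -0.096], [0, 0, -0.144], [0, 0, -0.191], [0, 0, -0.191]])

```text
clock: 14.3
position: [0.4617, 0.2097, 0.1385]
tool_rot: [-3.141, 0.001, 0.995]
force: [0.2, -0.0, -0.1]
grip_width: 0.0342
finger_force: 0.0
```

apply_moves(linear=[[-0.024, -0.045, 0.02], [-0.048, -0.09, 0.04], [-0.072, -0.135, 0.06], [-0.096, -0.181, 0.087], [-0.096, -0.181, 0.087]], delta_rot=[[0, 0, -0.048], [0, 0, -0.096], [0, 0, -0.144], [0, 0, -0.192], [0, 0, -0.192]])

```text
clock: 14.72
position: [0.4415, 0.2115, 0.1298]
tool_rot: [-3.141, 0.0, 1.395]
force: [0.7, -0.6, 0.3]
grip_width: 0.0339
finger_force: 0.0
```

apply_moves(linear=[[0, 0, 0], [0, 0, 0], [0, 0, 0], [0, 0, 0], [0, 0, 0]], delta_rot=[[0, 0, 0], [0, 0, 0], [0, 0, 0], [0, 0, 0], [0, 0, 0]])

```text
clock: 15.13
position: [0.4421, 0.2117, 0.1301]
tool_rot: [3.141, -0.0, 1.394]
force: [-0.0, -0.7, -0.2]
grip_width: 0.0343
finger_force: 0.0
```

```bash
python3 - <<'E'
from h import *
s=monitor.observe(); print(s['clock'],s['position'],s['tool_rot'],s['grip_width'],s['qpos'],s['force'])
p,d,P=grab('wrist'); z=P[...,2]; np.savez('wrist5',p=p,P=P)
m=(z>.08)&(z<.092)&(np.linalg.norm(P[...,:2]-[.442,.21],axis=-1)<.024);q=P[m]
w=np.linalg.svd(q[:,:2]-q[:,:2].mean(0),full_matrices=False)[2][0]
print(len(q),q.mean(0),cv2.minAreaRect((q[:,:2]*1000).astype(np.float32)),np.arctan(w[1]/w[0]))
save('w5.png',p)
E
```

```text
15.1333 [0.44206395 0.2117044  0.13008668] [ 3.14140428e+00 -3.72863321e-05  1.39360157e+00] 0.034300727270249236 [-0.17761498  0.49826089 -0.50904635  2.0211809   0.36541275  0.7103183
 -1.09290777] [-0.00815786 -0.67488696 -0.20585292]
840 [0.44206381 0.21304228 0.08542967] ((441.7844543457031, 211.8052215576172), (34.19622039794922, 11.976810455322266), 80.00860595703125) 1.395287596181254
```

View pics/w5.png

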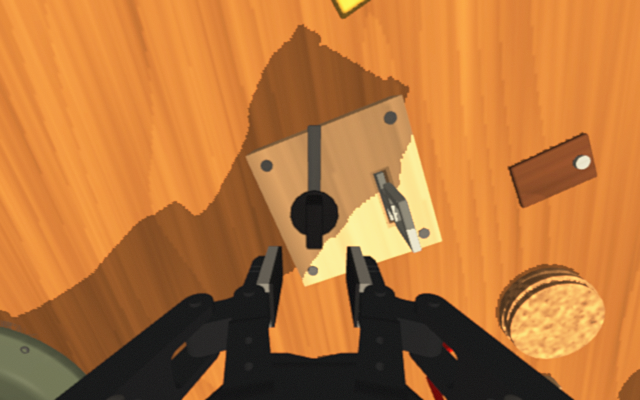

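The wing at (314,222) is centred between the fingers and aligned with them. Next: descend, grip, push down.

apply_moves(linear=[[0, 0, 0.15], [0, 0, 0.3], [0, 0, 0.45], [0, 0, 0.58], [0, 0, 0.655]], delta_rot=[[0, 0, 0], [0, 0, 0], [0, 0, 0], [0, 0, 0], [0, 0, 0]])

```text
clock: 15.6
position: [0.4415, 0.2115, 0.0633]
tool_rot: [-3.141, 0.001, 1.395]
force: [0.1, 0.1, -0.8]
grip_width: 0.0341
finger_force: 0.0
```

apply_moves(linear=[[0, 0, 0], [0, 0, 0], [0, 0, 0], [0, 0, 0], [0, 0, 0]], delta_rot=[[0, 0, 0], [0, 0, 0], [0, 0, 0], [0, 0, 0], [0, 0, 0]])

```text
clock: 16.02
position: [0.4422, 0.2118, 0.0651]
tool_rot: [3.141, -0.001, 1.395]
force: [-0.1, 0.2, -0.7]
grip_width: 0.0341
finger_force: 0.0
```

apply_moves(linear=[[0, 0, 0], [0, 0, 0], [0, 0, 0], [0, 0, 0], [0, 0, 0]], delta_rot=[[0, 0, 0], [0, 0, 0], [0, 0, 0], [0, 0, 0], [0, 0, 0]], gripper=-0.95, force=60)

```text
clock: 16.43
position: [0.442, 0.2117, 0.0646]
tool_rot: [3.141, -0.0, 1.395]
force: [0.7, 0.5, 2.2]
grip_width: 0.0108
finger_force: 62.5
```

apply_moves(linear=[[0, 0, 0], [0, 0, 0], [0, 0, 0], [0, 0, 0], [0, 0, 0]], delta_rot=[[0, 0, 0], [0, 0, 0], [0, 0, 0], [0, 0, 0], [0, 0, 0]])

```text
clock: 16.85
position: [0.442, 0.2117, 0.0645]
tool_rot: [3.141, -0.0, 1.395]
force: [3.0, -0.2, 1.9]
grip_width: 0.0104
finger_force: 62.6
```

Wing gripped. Now I'll push down.

apply_moves(linear=[[0, 0, 0.015], [0, 0, 0.03], [0, 0, 0.045], [0, 0, 0.06], [0, 0, 0.075]], delta_rot=[[0, 0, 0], [0, 0, 0], [0, 0, 0], [0, 0, 0], [0, 0, 0]])

```text
clock: 17.27
position: [0.4423, 0.2119, 0.0574]
tool_rot: [3.141, -0.0, 1.395]
force: [-5.2, -6.4, 56.9]
grip_width: 0.011
finger_force: 70.5
```

apply_moves(linear=[[0, 0, 0], [0, 0, 0], [0, 0, 0], [0, 0, 0], [0, 0, 0]], delta_rot=[[0, 0, 0], [0, 0, 0], [0, 0, 0], [0, 0, 0], [0, 0, 0]])

```text
clock: 17.68
position: [0.4421, 0.2118, 0.0577]
tool_rot: [3.141, -0.0, 1.395]
force: [-2.8, -4.2, 26.5]
grip_width: 0.0104
finger_force: 66.2
```

Pushed down 6.8 mm onto the bottom stop. Now I'll turn it clockwise while holding it down.

apply_moves(linear=[[0, 0, 0], [0, 0, 0], [0, 0, 0], [0, 0, 0], [0, 0, 0]], delta_rot=[[0, 0, 0.035], [0, 0, 0.07], [0, 0, 0.11], [0, 0, 0.15], [0, 0, 0.19]])

```text
clock: 18.1
position: [0.4422, 0.2118, 0.0577]
tool_rot: [3.141, -0.001, 0.993]
force: [-1.9, -3.3, 25.4]
grip_width: 0.0106
finger_force: 66.1
```

apply_moves(linear=[[0, 0, 0], [0, 0, 0], [0, 0, 0], [0, 0, 0], [0, 0, 0]], delta_rot=[[0, 0, 0.035], [0, 0, 0.07], [0, 0, 0.11], [0, 0, 0.15], [0, 0, 0.19]])

```text
clock: 18.52
position: [0.4422, 0.2118, 0.0577]
tool_rot: [3.141, -0.001, 0.595]
force: [-2.0, -3.0, 26.0]
grip_width: 0.0107
finger_force: 66.1
```

apply_moves(linear=[[0, 0, 0], [0, 0, 0], [0, 0, 0], [0, 0, 0], [0, 0, 0]], delta_rot=[[0, 0, 0.03], [0, 0, 0.06], [0, 0, 0.09], [0, 0, 0.12], [0, 0, 0.15]])

```text
clock: 18.93
position: [0.4422, 0.2117, 0.0577]
tool_rot: [3.142, -0.001, 0.282]
force: [-2.7, -3.5, 26.8]
grip_width: 0.0107
finger_force: 66.1
```

Now the last 0.09 rad plus a small overtravel onto the stop.

apply_moves(linear=[[0, 0, 0], [0, 0, 0], [0, 0, 0], [0, 0, 0], [0, 0, 0]], delta_rot=[[0, 0, 0.015], [0, 0, 0.03], [0, 0, 0.045], [0, 0, 0.055], [0, 0, 0.065]])

```text
clock: 19.35
position: [0.4422, 0.2117, 0.0578]
tool_rot: [3.142, -0.001, 0.148]
force: [-1.1, -4.3, 26.3]
grip_width: 0.0104
finger_force: 66.7
```

apply_moves(linear=[[0, 0, 0], [0, 0, 0], [0, 0, 0], [0, 0, 0], [0, 0, 0]], delta_rot=[[0, 0, 0], [0, 0, 0], [0, 0, 0], [0, 0, 0], [0, 0, 0]])

```text
clock: 19.77
position: [0.4422, 0.2117, 0.0577]
tool_rot: [3.142, -0.001, 0.15]
force: [-0.7, -3.6, 27.1]
grip_width: 0.0109
finger_force: 66.6
```

```bash
python3 - <<'E'
from h import *
s=monitor.observe(); print(s['position'],s['tool_rot'],s['force'],s['moment'],s['qpos'])
E
```

```text
[0.44221715 0.21174642 0.0577231 ] [ 3.14155942e+00 -1.02640013e-03  1.49801969e-01] [-0.72037667 -3.57420155 27.09917495] [-0.89608285  0.4064787   0.64905861] [-0.49327129  0.59006022 -0.09841261  2.07481357  0.11943347  0.48096281
 -2.10205985]
```

The moment about z is 0.65 N m, so it's on the stop. I'll release and rise.

apply_moves(linear=[[0, 0, 0], [0, 0, 0], [0, 0, 0], [0, 0, 0], [0, 0, 0]], delta_rot=[[0, 0, 0], [0, 0, 0], [0, 0, 0], [0, 0, 0], [0, 0, 0]], gripper=-0.2)

```text
clock: 20.18
position: [0.4416, 0.2116, 0.0568]
tool_rot: [3.141, 0.001, 0.149]
force: [-1.1, 0.8, -0.8]
grip_width: 0.0342
finger_force: 0.0
```

apply_moves(linear=[[0, 0, -0.15], [0, 0, -0.35], [0, 0, -0.55], [0, 0, -0.8], [0, 0, -1]], delta_rot=[[0, 0, 0], [0, 0, 0], [0, 0, 0], [0, 0, 0], [0, 0, 0]])

```text
clock: 20.6
position: [0.4418, 0.2117, 0.1584]
tool_rot: [-3.141, -0.0, 0.149]
force: [0.1, 0.7, 0.2]
grip_width: 0.0342
finger_force: 0.0
```

apply_moves(linear=[[-0.1, 0, 0], [-0.2, 0, 0], [-0.3, 0, 0], [-0.3, 0, 0], [-0.3, 0, 0]], delta_rot=[[0, 0, 0], [0, 0, 0], [0, 0, 0], [0, 0, 0], [0, 0, 0]])

```text
clock: 21.02
position: [0.4114, 0.2071, 0.1564]
tool_rot: [3.141, 0.001, 0.15]
force: [1.0, 0.6, -0.2]
grip_width: 0.0341
finger_force: 0.0
```

```bash
python3 - <<'E'
from h import *
s=monitor.observe(); print(s['position'],s['force'],s['grip_width'])
out=np.zeros((400,800,3),np.uint8)
for k,(n,(u0,v0,w,h)) in enumerate((('wrist',(120,0,400,400)),('scene',(300,110,110,110)))):
    p,d,P=grab(n); out[:400,k*400:k*400+400]=cv2.resize(p[v0:v0+h,u0:u0+w],(400,400)); z=P[...,2]
    m=(z>.07)&(z<.09)&(np.linalg.norm(P[...,:2]-[.442,.212],axis=-1)<.024);q=P[m]
    if len(q)>5:
        w=np.linalg.svd(q[:,:2]-q[:,:2].mean(0),full_matrices=False)[2][0]; print(n,len(q),q.mean(0),np.percentile(q[:,2],[50,90]),'wing yaw',np.arctan(w[1]/w[0]))
    m=(z>.085)&(z<.11)&(np.linalg.norm(P[...,:2]-[.503,.2065],axis=-1)<.03);q=P[m]
    if len(q)>5: print('opener head',len(q),q.mean(0),np.percentile(q[:,2],95))
save('h6.png',out)
E
```

```text
[0.41140727 0.2070814  0.15641587] [ 0.99511021  0.63810383 -0.17199531] 0.034131437246580784
wrist 702 [0.44337036 0.21212532 0.08007893] [0.08030946 0.08120437] wing yaw 0.18955457098861586
opener head 610 [0.50357033 0.20671256 0.09762692] 0.09894380291728876
scene 52 [0.44587797 0.20791664 0.07721519] [0.07803672 0.08113659] wing yaw 0.23344375103661755
opener head 39 [0.50747278 0.20345492 0.09436572] 0.0985255538160528
```

View pics/h6.png

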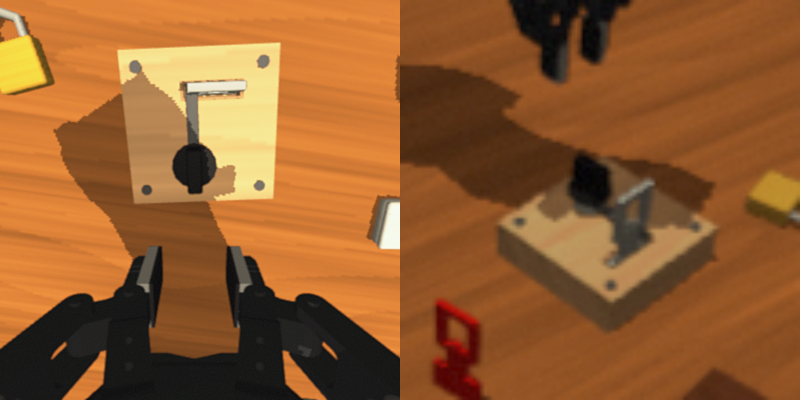

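The wing's yaw is 0.190, which matches the block (turned home), and its top is at 0.0803, about 6 mm down. The tongue lies over the opener's foot at wrist crop (193,118). The opener's top is at 0.098, so it is fully seated. I'll hand the job in.

```bash
python3 -c "
from workcell import workorder; print(workorder.job_done())"
```

```text
the job is handed in; nothing more can be done
None
```

The opener stands fully seated in the slot and released. The knob is pushed down about 6 mm and turned to its stop, with its tongue over the opener's foot. The key was still hanging when last checked, and the job is handed in, though no verdict was returned.

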